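# Stand a scooter chassis up on its kickstand pad for tacking

### The job

The scooter chassis leans over with its deck edge on the riser block and its kickstand folded up: slide the thick flat-bar offcut across the table, keeping it down on the top, to lie under the spot where the stand's foot will come down. Then flip the kickstand down over centre until it is fully open against its stop. Finally take the chassis by the head tube, bring it plumb off the riser so that the foot stands on the bar and both tyres stay on the table where they are, and finish still holding it upright for the welder, without letting go; leave the other things on the table alone.

Things in the scene. Friction and masses are not known exactly. Their poses are not given: they have to be found in the camera images.
- scooter: Kick-scooter chassis, 3 kg, bare metal, two black tyres, no handlebar; loose, wheels and fork locked. Origin: ground line midway between tyres when upright; z = frame's up, +x = kickstand side (far from the robot), -y = front. Starts tipped 0.26 rad to -x, deck edge on the riser. Deck: x +-70, y -160 to 200, top at 120 mm. Brought upright by 2 to 4 N sideways at the head tube.
- head_grip (a point): Point on the axis of the bare round head tube above the front wheel, 303 mm up when upright. Tube: 36 mm diameter, from 72 mm below to 30 mm above this point, then a 10 mm tall bearing cup of 41 mm diameter. Raked 0.12 rad: top towards the chassis' +y. Axes as the chassis. Free all round for fingers.
- kickstand (a joint): Hinge (rad): 0 = folded up, leg level along the deck pointing to the rear (+y); 1.9 = fully down on its stop, leg 19 deg forward of straight down and splayed 20 deg outboard. Turns about the chassis direction (0.94, 0, 0.34) through kick_pivot. An over-centre spring resists with 0.26 N m at first, nothing near 0.87 rad; beyond that it snaps down to the stop by itself.
- kick_pivot (a point): The kickstand's pivot, on the +x side of the chassis, at (0.075, -0.020, 0.098) of its frame.
- kick_tang (a point): Middle of the toe tang: a 10 mm thick round steel spur that sticks out sideways from the leg 58 mm from the pivot, parallel to the hinge axis, from the leg to 37 mm outboard; this point is 20 mm outboard of the leg's centre line. Moves with the leg.
- kick_foot (a point): Centre of the kickstand's round rubber foot (20 mm diameter ball) at the end of the leg, 82 mm from the pivot. The leg is 11 mm thick.
- landing (a point): Point fixed in the chassis frame, at (0.102, -0.047, 0.015): where the underside of the foot is once the stand is fully down. Its x, y on the table hardly change (1 to 2 mm) between the leaning start and upright.
- flat_bar: Thick steel flat-bar offcut, 120 x 50 x 15 mm, 0.7 kg, lying flat; origin at the centre of its underside, long side along its x. The stand is made so that the frame is plumb with the foot on a pad of this thickness.
- riser: Steel riser block with round holes, 60 x 100 mm, 92 mm tall, bolted to the table on the robot's side of the deck; origin at the centre of its underside.
- front_tyre (a point): Lowest point of the front tyre when upright, (0, -0.310, 0) of the chassis. Tyres are 200 mm in diameter, 50 mm wide, with a round crown of 25 mm cross radius: tipped sideways, the chassis rolls on them about its line x = 0, z = 0.025. Axle ends reach x +-60 mm.
- rear_tyre (a point): Lowest point of the rear tyre when upright, (0, 0.310, 0) of the chassis.
- offcut: Bystander: thin square steel offcut, 80 x 80 x 6 mm, lying flat; origin at the centre of its underside. Not the pad. Leave alone.
- hammer: Bystander: hammer with a green handle, 290 mm long, lying along its x. Leave alone.
- carton: Bystander: small cardboard carton, 70 x 100 x 55 mm. Leave alone.
Mind the look-alikes: they are no part of the job. What is meant by the flat_bar is not blue, and is the smaller of those in its own colour. Several things look just like the riser: the one meant starts farthest to the robot's right.

How it is judged:
By the outcome, as a careful person would: the job done as asked, in the order asked, and still so for the second after the job is handed in, while the arm keeps its last pose, push and grip.
It also fails if it takes over 67 s, if anything falls off the work surface, if the arm or the gripper's body presses on something with over 40 N, if the wrist force passes 120 N, or if a joint passes its speed limit or range.

### The arm

A 6-joint arm with a two-finger parallel gripper is mounted at the origin on the work surface. World frame = base frame: x ahead of the robot, y to its left, z up, the work surface at z = 0. Lengths are in m, angles in degrees, forces in N, time in s.
With the tool pointing down it reaches from about 0.325 to 0.85 m from the base axis. Payload 15.5 kg.
Tool frame: the origin (TCP) lies at the very end of the fingers, on their centre line; the grasp point (between the pads) lies arm.grip_depth behind it (arm.grip_depth is the distance from the TCP to the grasp point, in m); z points along the fingers, y is the line along which they close (so a half turn about z gives the same grasp; the last joint's range is limited). The gripper opens to 91 mm and grips with 3 to 60 N. Pads are 32 mm wide; open, the fingers measure 118 mm over their backs; the gripper's body (76 mm by 178 mm) begins 60 mm behind the grasp point.
Start: joints at [-77.55, 28.281, 77.091, -0, 74.628, -5.472], TCP at [0.192, -0.595, 0.214] pointing down, gripper open.
Joint ranges: [-166.48, 166.48], [-47.26, 123.95], [12.59, 153.08], [-70.14, 250.14], [6.76, 159.57], [-176.63, 176.63]. Speed limits (degrees/s): [108.29, 108.29, 147.25, 172.46, 172.46, 172.46].

### API

Orientations are given as a 3x3 rotation matrix whose columns are the frame's x, y, z axes.
In Python, from rig import arm gives the robot as it stands. Calls block until the motion is done:
- arm.move_to(position, orientation): joint-space move of the TCP to a pose.
- arm.move_l(position, orientation=None, feed=0.15): straight line of the TCP; orientation=None keeps the orientation; feed is the mean speed in m/s.
- arm.move_joints(angles): joint-space move.
- arm.grip(opening): finger opening in m; the grip force is fixed at half the most; returns when the fingers have stopped.
- arm.sleep(seconds).
- arm.solve_ik(position, orientation): joint angles nearest the present ones, or None.
- arm.snapshot(name): name is "side" or "top"; returns the picture (480x640x3 uint8, red, green, blue); there is no depth.
- arm.get_calibration(name): a dict with "intrinsics" (3x3 intrinsics, pixels), "k1" (the pictures are not rectified: a ray, as slopes to the right and down, at radius r is drawn at 1 + k1 r^2 times it, then the intrinsics apply), "cam_to_world" (4x4, takes a point from camera to world coordinates). Camera axes: x right, y down, z forward; pixel columns grow to the right and rows downward; lengths in m; the calibration is good to about 2 mm. A picture is of the moment at which its call begins. get_calibration takes no time and is no camera call.
A pose or a line that the arm cannot do raises arm.Unreachable and nothing moves.
- arm.sign_off(): hands the job in; it is judged then, once.
Readings, each from a call of its own:
- arm.current_t(): time.
- arm.current_joint_positions(): joint angles.
- arm.current_dq(): joint speeds.
- arm.current_tau(): joint torques, N m.
- arm.current_ee_pos(): TCP position.
- arm.current_tool_rot(): TCP orientation.
- arm.current_force(): force on the tool from outside, world axes, zero at the start.
- arm.current_torque(): the same for the moment, N m.
- arm.current_width(): finger opening in m.
- arm.current_grasp_force(): force on a finger pad.
Only numpy, scipy, OpenCV 4.12 (cv2) and the standard library are available. Lean on these libraries where they do the work, as an engineer would, in place of code of your own. Each camera call takes 0.05 s, during which the arm holds its last target. There are 200 camera calls.

## Working session

There is one attempt and no reset: what is moved stays moved. The work goes in short steps, each a Python script; the robot and the scene stay as the last script left them, time stands still between calls to the robot, and variables do not carry over. Pictures are saved under pics/ and viewed, at most 10 in all, crops included, and the job is handed in when it is done.

```bash
ls; mkdir -p pics; python3 - <<'E'
from rig import arm
import cv2
for n in("top","side"):
    cv2.imwrite(f"pics/{n}0.png",arm.snapshot(n)[:,:,::-1]); print(n,arm.get_calibration(n))
print(arm.grip_depth,arm.current_t())
E
```

```text
pics
top {'intrinsics': array([[476.42703123,   0.        , 319.65326817],
       [  0.        , 476.42703123, 238.58115451],
       [  0.        ,   0.        ,   1.        ]]), 'k1': -0.022135480323027597, 'cam_to_world': array([[-0.00226794, -0.99393094,  0.10998243,  0.43332427],
       [-0.9999718 ,  0.00146678, -0.00736474, -0.08075504],
       [ 0.00715872, -0.10999603, -0.99390625,  1.42699292],
       [ 0.        ,  0.        ,  0.        ,  1.        ]])}
side {'intrinsics': array([[565.73625492,   0.        , 314.76942861],
       [  0.        , 565.73625492, 241.73209295],
       [  0.        ,   0.        ,   1.        ]]), 'k1': 0.03090107014751782, 'cam_to_world': array([[-7.54998757e-01, -4.79083745e-01,  4.47722730e-01,
        -1.60205572e-01],
       [-6.55726186e-01,  5.51389352e-01, -5.15745045e-01,
         7.82864503e-01],
       [ 2.15521962e-04, -6.82970386e-01, -7.30446032e-01,
         1.40151084e+00],
       [ 0.00000000e+00,  0.00000000e+00,  0.00000000e+00,
         1.00000000e+00]])}
0.0188 0.1
```

View pics/top0.png

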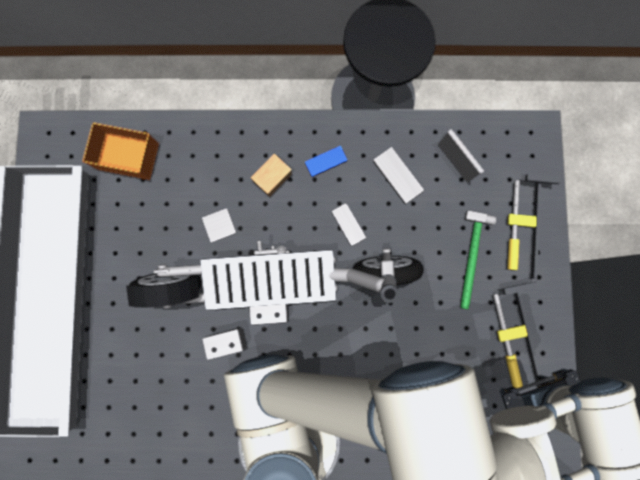

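View pics/side0.png

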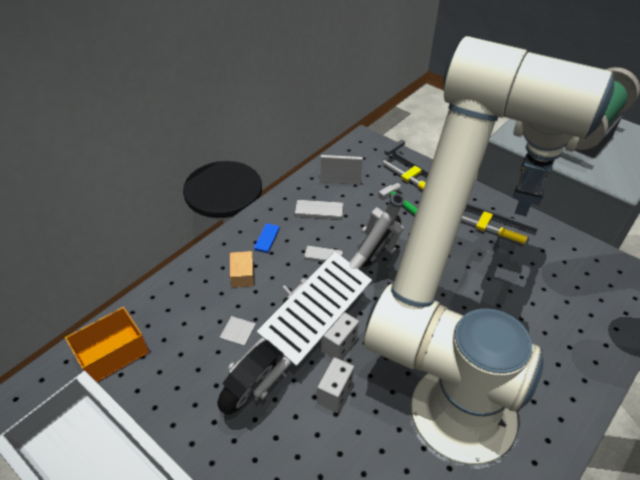

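The top view shows the scooter lengthwise along y, with its front at right and the head tube top at about (389,290). The small bar is at (349,224), the larger bar at (398,175), the thin offcut at (218,225), and the riser under the deck at about (268,313). I'll zoom in for measurements.

```bash
python3 - <<'E'
import cv2
a=cv2.imread("pics/top0.png")[195:325,120:440]; cv2.imwrite("pics/topc.png",cv2.resize(a,None,fx=2.5,fy=2.5,interpolation=cv2.INTER_CUBIC))
a=cv2.imread("pics/side0.png")[180:420,210:430]; cv2.imwrite("pics/sidec.png",cv2.resize(a,None,fx=2.5,fy=2.5,interpolation=cv2.INTER_CUBIC))
E
```

```text
(no output)
```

View pics/topc.png

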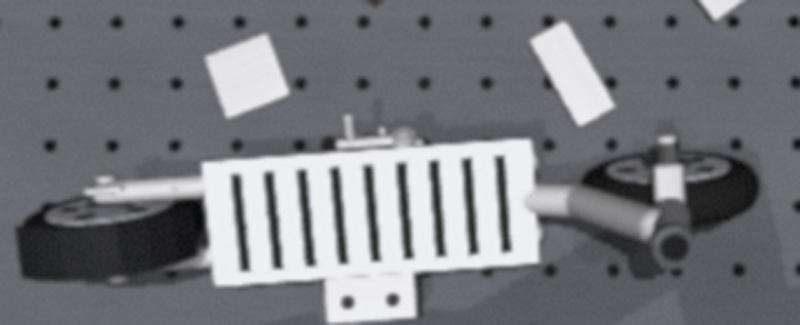

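View pics/sidec.png

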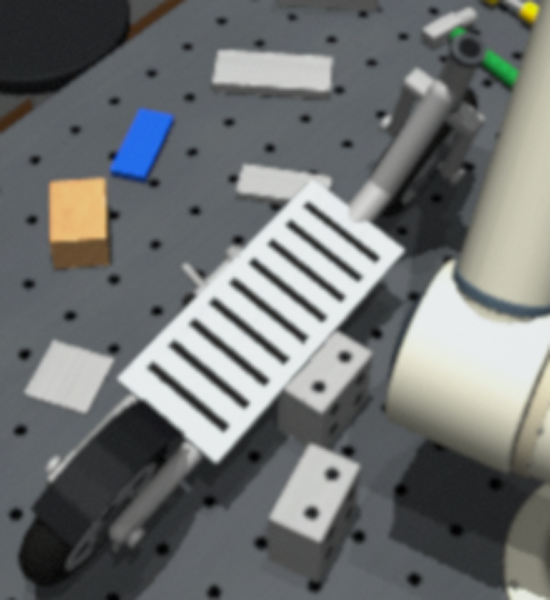

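The crops show the deck corners at (203,163), (214,286), (532,140) and (540,263) in the top crop. The tang tip is at (348,116), the tube top at (675,246), and the bar corners are (530,40), (566,21), (615,105) and (581,126). Next I fit the poses to both views.

```bash
cat > h.py <<'E'
import numpy as np, cv2
from scipy.spatial.transform import Rotation as R
from rig import arm
def proj(n,P):
    c=arm.get_calibration(n); T=np.linalg.inv(c["cam_to_world"])
    return cv2.projectPoints(np.atleast_2d(P).astype(float),cv2.Rodrigues(T[:3,:3])[0],T[:3,3],c["intrinsics"],np.array([c["k1"],0,0,0.]))[0][:,0]
def chassis(s,lean=None):  # s=x,y,yaw,lean
    lean=s[3] if lean is None else lean
    Q=R.from_euler('z',s[2])*R.from_euler('y',-lean); z=np.array([0,0,.025])
    return Q,lambda P:Q.apply(np.atleast_2d(P)-z)+z+[s[0],s[1],0]
PIV=np.array([.075,-.02,.098]); A=np.array([.94,0,.34])
def stand(q,l,o=0): return PIV+l*np.array([.34*np.sin(q),np.cos(q),-.94*np.sin(q)])+o*A
E
cat > fit.py <<'E'
from h import *
from scipy.optimize import least_squares
f=lambda L,o:(np.array(L)+.5)/2.5-.5+o
ut=f([(203,163),(214,286),(532,140),(540,263),(348,116),(675,246)],(120,195))
us=f([(119,379),(217,462),(312,181),(404,250),(186,266),(468,46)],(210,180))
def mod(p):
    D=np.array([(.07,.2,.12),(-.07,.2,.12),(.07,-.16,.12),(-.07,-.16,.12),stand(0,.058,.037),(0,p[4]+.0048,.3427)])
    P=chassis(p)[1](D); return np.r_[proj("top",P)-ut,proj("side",P)-us]
r=least_squares(lambda p:mod(p).ravel(),[.43,-.05,0,.26,-.27],loss='soft_l1')
print(r.x.round(4)); print(mod(r.x).round(1).tolist())
r2=least_squares(lambda p:mod(np.r_[p[:3],.26,p[3]]).ravel(),[.43,-.05,0,-.27],loss='soft_l1'); print(r2.x.round(4))
s=r2.x[:3].tolist()+[.26]; 
ub=f([(530,40),(566,21),(615,105),(581,126)],(120,195))
c=np.array([(.06,.025,.015),(.06,-.025,.015),(-.06,-.025,.015),(-.06,.025,.015)])
b=least_squares(lambda p:(proj("top",R.from_euler('z',p[2]).apply(c)+[p[0],p[1],0])-ub).ravel(),[.6,-.2,.5]); print('bar',b.x.round(4),b.fun.round(1))
G=chassis(s)[1]; print('landing',G([.102,-.047,.015]),chassis(s,0)[1]([.102,-.047,.015]),'tang',G([stand(q,.058,.02) for q in(0,.5,.87,1.2)]),'head',G([0,r2.x[3],.303]))
np.save('fit.npy',np.r_[r2.x,b.x])
E
python3 fit.py
```

```text
[ 0.4886  0.0325  0.0692  0.2485 -0.2807]
[[-1.0, -0.2], [-0.2, 0.5], [-0.4, -0.3], [-0.4, 0.3], [-0.4, -0.5], [-0.2, -0.4], [-0.2, -0.4], [0.8, 0.0], [1.1, -1.1], [1.2, -0.5], [-0.5, -0.6], [0.7, 0.1]]
[ 0.4901  0.0326  0.0726 -0.2807]
bar [ 0.6339 -0.1788  0.5206] [-0.1  0.1 -0.1 -0.5  0.5  0.2 -0.3  0.2]
landing [[ 0.59437804 -0.00696289  0.04155832]] [[ 0.5952332 -0.0069007  0.015    ]] tang [[0.55728385 0.0755638  0.12623208]
 [0.57361326 0.06963245 0.10340281]
 [0.58399036 0.05685166 0.0898363 ]
 [0.59071086 0.04091397 0.08185028]] head [[ 0.43917384 -0.25257001  0.29365641]]
```

```bash
cat >> h.py <<'E'
def down(yaw,y=0.): # tool z down, tool y at horizontal angle yaw(rad)
    y=np.array([np.cos(yaw),np.sin(yaw),0]); z=np.array([0,0,-1.]); return np.c_[np.cross(y,z),y,z]
def best(pos,Rs):
    j0=np.array(arm.current_joint_positions()); c=[]
    for Rm in Rs:
        j=arm.solve_ik(pos,Rm)
        if j is not None: c.append((np.abs(np.array(j)-j0).max(),Rm,np.round(j,1)))
    c.sort(key=lambda t:t[0]); print([t[2].tolist() for t in c]); return c[0][1]
F=np.load('fit.npy'); S=[F[0],F[1],F[2],.26]; YH=F[3]
E
cat > bar.py <<'E'
from h import *
bx,by,bw=F[4:7]; t=chassis(S,0)[1]([.120,-.047,0])[0]; tw=F[2]
e=lambda w:np.array([np.cos(w),np.sin(w),0])*.035
g0=np.array([bx,by,.003])+e(bw); g1=np.array([t[0],t[1],.003])+e(tw)
p=arm.current_ee_pos(); arm.move_l([p[0],p[1],.45],feed=.4)
Rm=best(g0+[0,0,.4],[down(bw+np.pi/2),down(bw-np.pi/2)])
s=np.sign(Rm[:,1]@down(bw+np.pi/2)[:,1])
arm.move_to(g0+[0,0,.4],Rm); arm.move_l(g0+[0,0,.06],feed=.3); arm.move_l(g0,feed=.06)
arm.grip(.03); print('w',arm.current_width(),arm.current_force(),arm.current_t())
arm.move_l(g1,down(tw+s*np.pi/2),feed=.07); print(arm.current_width(),arm.current_force(),arm.current_t())
arm.grip(.085)
arm.move_l(g1+[0,0,.2],feed=.2); print(arm.current_force(),arm.current_t())
for n in("top","side"): cv2.imwrite(f"pics/{n}1.png",arm.snapshot(n)[:,:,::-1])
E
python3 bar.py; python3 - <<'E'
import cv2,numpy as np
a=cv2.imread("pics/top1.png")[150:330,120:440];b=cv2.imread("pics/side1.png")[150:420,200:440]
a=cv2.resize(a,(533,300));b=cv2.resize(b,(267,300));cv2.imwrite("pics/c1.png",np.hstack([a,b]))
E
```

```text
[[-18.7, 28.0, 49.0, -0.0, 103.1, 41.5], [-18.7, 28.0, 49.0, -0.0, 103.1, -138.5]]
w 0.05007974556830783 [-1.13108534  0.14416638  1.1753514 ] 6.275
0.049858927068843865 [-0.70370636 -1.30673922  1.16167458] 8.7
[ 0.22204317 -0.76144168 -1.12480235] 10.55
```

View pics/c1.png

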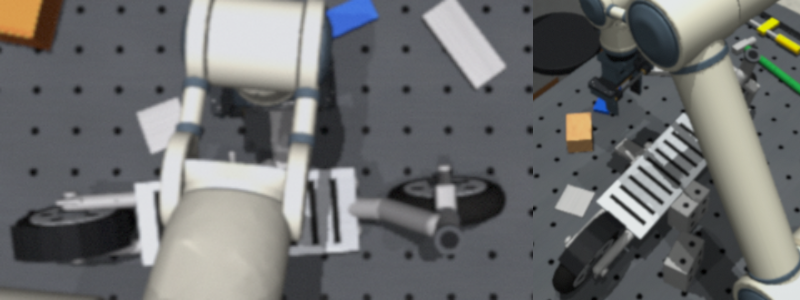

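The bar was gripped at 50 mm and slid to its place. The scooter hasn't moved. Now the kickstand.

```bash
cat > flip.py <<'E'
from h import *
G=chassis(S)[1]; w=F[2]; ex=np.array([np.cos(w),np.sin(w),0])
P=lambda q,dz:G(stand(q,.058,.02))[0]+ex*.006+[0,0,.014+dz]
p=P(0,.07); Rm=best(p,[down(w),down(w+np.pi)])
arm.move_to(p,Rm); arm.grip(0); print(arm.current_force(),arm.current_t())
arm.move_l(P(0,.012),feed=.15)
for q in(.05,.2,.4,.6,.8,.95,1.1,1.25):
    arm.move_l(P(q,-.004),feed=.06); print(q,np.round(arm.current_force(),1))
arm.sleep(.3); arm.move_l(P(1.25,0)+ex*.05,feed=.2); p=np.array(arm.current_ee_pos()); arm.move_l([p[0],p[1],.47],feed=.4)
arm.move_to([.38,-.35,.47],Rm); arm.grip(.085); print(arm.current_t())
for n in("top","side"): cv2.imwrite(f"pics/{n}2.png",arm.snapshot(n)[:,:,::-1])
E
python3 flip.py; python3 - <<'E'
import cv2,numpy as np
a=cv2.imread("pics/top2.png")[190:320,120:440];b=cv2.imread("pics/side2.png")[220:400,210:370]
a=cv2.resize(a,(480,195));b=cv2.resize(b,(320,360));a=cv2.copyMakeBorder(a,0,165,0,0,cv2.BORDER_CONSTANT);cv2.imwrite("pics/c2.png",np.hstack([a,b]))
E
```

```text
[[1.7, 23.9, 85.5, -0.0, 70.5, -2.5]]
[ 0.01245246  0.1833602  -0.9677365 ] 13.2917
0.05 [-2.8 -0.4  3.7]
0.2 [-1.1  1.1  3.1]
0.4 [1.8 0.6 3.3]
0.6 [ 1.5 -0.   3.6]
0.8 [ 1.5 -0.5  1.6]
0.95 [-0.8  0.4  0.8]
1.1 [-0.7 -0.2 -0.3]
1.25 [-0.2  0.9 -0.3]
21.325
```

View pics/c2.png

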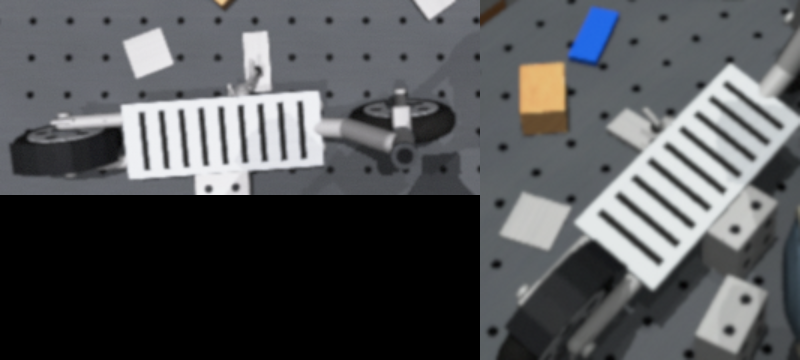

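The stand is fully down with its foot over the bar. In the crop the foot is near (255,75), on the bar that spans (243..270, 31..91). The deck corners haven't shifted. Next I grasp the head tube.

```bash
cat >> h.py <<'E'
def head(lean,roll=1.,flip=1):
    Q,G=chassis(S,lean); ax=Q.apply([0,np.sin(.12),np.cos(.12)]); y=Q.apply([1,0,0])*flip; z=-ax
    p=G([0,YH,.303])[0]+R.from_euler('z',S[2]).apply([.025*(.26-lean)*roll,0,0])+z*arm.grip_depth
    return p,np.c_[np.cross(y,z),y,z]
def ch(v): return np.round(R.from_euler('z',-S[2]).apply(v),2)
E
cat > grip.py <<'E'
from h import *
c=[]
p,Ra=head(.26); Rb=head(.26,1,-1)[1]; up=-Ra[:,2]
Rm=best(p+up*.11,[Ra,Rb]); f=1 if Rm is Ra else -1
for l in(.26,.1,0): print(l,np.round(arm.solve_ik(*head(l,1,f)),1))
arm.move_to(p+up*.11,Rm); f0=np.array(arm.current_force()); arm.move_l(p,feed=.08); print(ch(np.array(arm.current_force())-f0),f0)
arm.grip(.02); print(f,arm.current_width(),ch(np.array(arm.current_force())-f0),arm.current_torque(),arm.current_t())
for l in(.24,.2,.15,.1,.06,.03):
    arm.move_l(*head(l,1,f),feed=.05); print(l,ch(np.array(arm.current_force())-f0),np.round(arm.current_torque(),2),arm.current_t())
for n in("top","side"): cv2.imwrite(f"pics/{n}3.png",arm.snapshot(n)[:,:,::-1])
np.save('f0.npy',np.r_[f0,f])
E
python3 grip.py
```

```text
[[-41.7, -0.0, 92.4, 6.0, 72.3, -46.1], [-41.7, -0.0, 92.4, 6.0, 72.3, 133.9]]
0.26 [-40.2   7.9 100.5   6.4  56.2 -46.3]
0.1 [-32.   14.3  89.   -2.4  68.  -35.1]
0 [-28.1  19.   81.5  -6.   75.8 -31. ]
[-1.    1.64 -0.87] [ 0.82441356 -1.34371891  1.07636857]
1 0.03603816271290103 [-1.24  0.6  -0.51] [-0.02382654  0.08674988 -0.02273934] 24.3917
0.24 [-2.88 -0.96  0.67] [-0.17  0.58 -0.16] 24.6583
0.2 [-3.14 -1.02 -0.24] [-0.29  0.44 -0.2 ] 25.0333
0.15 [-1.85 -0.68 -1.03] [-0.38  0.15 -0.17] 25.4667
0.1 [-1.65 -2.66 -1.1 ] [-0.51  0.03 -0.07] 25.9
0.06 [-0.92 -4.01 -1.62] [-0.63 -0.11 -0.07] 26.275
0.03 [-0.83 -2.88 -0.9 ] [-0.73 -0.27 -0.01] 26.5917
```

```bash
python3 - <<'E'
from h import *
f0=np.load('f0.npy')
for l in(.02,.01,.005,0):
    arm.move_l(*head(l,1,1),feed=.03); arm.sleep(.15)
    print(l,ch(np.mean([arm.current_force() for _ in range(5)],0)-f0[:3]),np.round(arm.current_torque(),2),arm.current_width())
for n in("top","side"): cv2.imwrite(f"pics/{n}4.png",arm.snapshot(n)[:,:,::-1])
a=cv2.imread("pics/top4.png")[190:320,120:440];b=cv2.imread("pics/side4.png")[190:420,210:420]
a=cv2.resize(a,(480,195),interpolation=2);b=cv2.resize(b,(320,350),interpolation=2);a=cv2.copyMakeBorder(a,0,155,0,0,cv2.BORDER_CONSTANT);cv2.imwrite("pics/c4.png",np.hstack([a,b]))
print(arm.current_t())
E
```

```text
0.02 [ 0.2  -3.69 -2.62] [-0.67 -0.51 -0.05] 0.03552738194871543
0.01 [ 0.3  -4.17 -3.08] [-0.67 -0.49  0.06] 0.035909217591077416
0.005 [ 0.37 -4.49 -2.39] [-0.65 -0.51  0.07] 0.03549596230485087
0 [-0.17 -4.7  -3.3 ] [-0.73 -0.5   0.07] 0.03533702821699195
28.3917
```

View pics/c4.png

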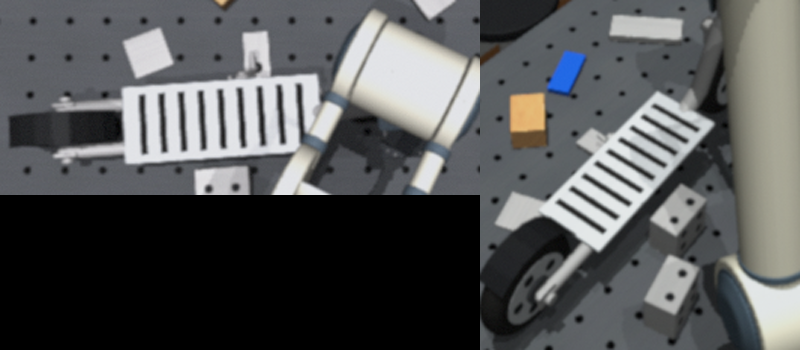

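```bash
python3 - <<'E'
from h import *
f0=np.load('f0.npy')
for l in(-.004,-.008,-.012,-.016,-.02):
    arm.move_l(*head(l,1,1),feed=.03); arm.sleep(.2)
    F_=ch(np.mean([arm.current_force() for _ in range(5)],0)-f0[:3]); print(l,F_,ch(arm.current_torque()),arm.current_width())
    if F_[0]<-3: break
for n in("top","side"): cv2.imwrite(f"pics/{n}5.png",arm.snapshot(n)[:,:,::-1])
a=cv2.imread("pics/top5.png")[210:310,120:270];b=cv2.imread("pics/side5.png")[240:400,210:360]
a=cv2.resize(a,(450,300),interpolation=2);b=cv2.resize(b,(350,373),interpolation=2);a=cv2.copyMakeBorder(a,0,73,0,0,cv2.BORDER_CONSTANT);cv2.imwrite("pics/c5.png",np.hstack([a,b]))
print(arm.current_t())
E
```

```text
-0.004 [-1.84 -4.55 -1.99] [-0.72 -0.37  0.09] 0.03561104322173826
-0.008 [-3.39 -4.08 -1.4 ] [-0.74 -0.29  0.07] 0.0353162381777502
29.3917
```

View pics/c5.png

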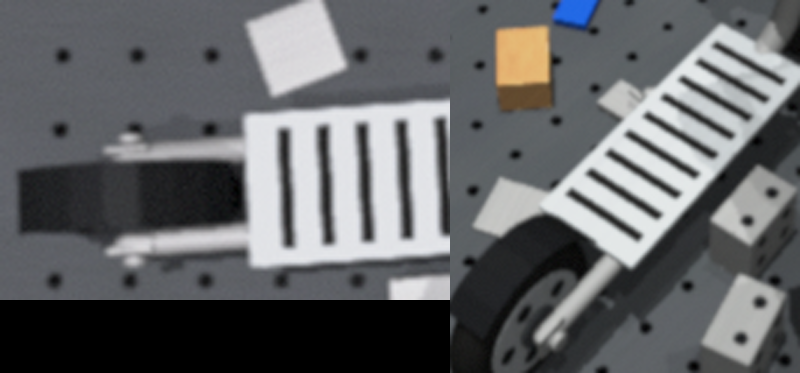

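```bash
python3 - <<'E'
from h import *
f0=np.load('f0.npy'); arm.sleep(1.); print(ch(np.array(arm.current_force())-f0[:3]),arm.current_width(),arm.current_grasp_force(),arm.current_t())
print(arm.sign_off())
E
```

```text
[-2.43 -3.81 -1.45] 0.035590078869866405 30.00868409872055 30.3917
the job is handed in; nothing more can be done
None
```

I handed the job in at about 30 s: the bar is under the landing spot, the kickstand looks fully down on its stop, and the arm is still holding the chassis by the head tube, upright to within about half a degree. Rising sideways force at plumb shows the foot resting on the bar, and nothing else on the table was touched.

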